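# Feel open the worn latch of the water-filter hatch and seat the cartridge

## Task

Open the hatch of the white water-filter box: its cam has slipped on the spindle, so turn the black knob counter-clockwise about a quarter turn, a little less or more each time, and feel for the point where the hatch comes free (too far and it catches again), then lift the hatch by the knob until it stands upright. Then push the filter cartridge inside fully home along its rails, past the catch and against the end plate, and let go, leaving the hatch open and the pot, ladle, mug, teacup, bowl, jar and spatula where they are.

Things in the scene. Friction and masses are not known exactly. Their poses are not given: they have to be found in the camera images.
- filter_box: white box fixed on the counter, 250 (its x) x 220 (its y) x 130 mm high, walls 5 mm. Origin: centre of underside; x points roughly away from the robot. Its top is a bare steel hatch, 232 x 195 mm, flush with the rim (130 mm up), hinged along its +y edge, black knob at the middle of its -y edge. The inside is reached from above once the hatch is up.
- hatch_hinge (a point): middle of the hatch's hinge line, level with the top of the shut hatch, 104 mm to the +y side of the box's centre. The hinge line runs along the box's x. Fixed to the box, axes as the box's.
- hatch (a joint): hatch angle, rad: 0 shut (may read 0.01), 1.571 upright, stop at 1.75. Stiff hinge (0.65 N m): stays where left; once free, lifting at the knob takes 8 to 16 N. While latched it gives about 1 mm, then resists firmly (stop at 25 N and turn on). A springy seal lifts the free hatch about 0.02 rad (3 mm at the knob) if the hand lets it rise.
- knob_grip (a point): middle of the black knob's grip bar, 36 mm above the hatch's top, 160 mm from the hinge line. x along the bar, z along the knob's axis, away from the hatch. Bar 70 mm long, 16 mm thick, 26 mm high (20 to 46 mm above the hatch), on a 16 mm round stem. At the start the bar lies along the box's x; after a quarter turn it is square to the hinge line.
- latch (a joint): knob angle, rad: 0 at the start, grows counter-clockwise from above, stop at 2.7. Turns easily, stays where left. The hidden cam lets the hatch go only within about 0.22 rad either side of an angle that differs each time, between 1.02 and 2.12; before and after that it holds. With the hatch raised 25 mm or more at the knob the cam is clear and the knob may be turned freely.
- cartridge (a joint): cartridge travel on its rails, m, towards the box's +x: 0 near end, 0.045 home against the end plate. It cannot leave the rails. Rail friction 1.5 N; a spring catch resists with about 6 N (pushed briskly, up to 25 N) from 0.030 to 0.038, then snaps behind a rib and holds it home. Starts between 0 and 0.022.
- cartridge_tab (a point): 11 mm below the top of the upright grey tab in the middle of the white cartridge (120 mm long, 60 mm wide). The tab is 14 mm thick (box's x), 50 mm wide (box's y), rises 33 mm above the cartridge; its top is 96 mm above the counter. It moves in a lane 30 mm to the -y side of the box's centre line. Axes as the box's: push along +x.
- pot: bystander: aluminium pot, 170 mm wide, 90 mm high, upside down; origin at the middle of its bottom, which is on top
- ladle: bystander: steel ladle lying flat, 310 mm long, bowl 84 mm wide; origin near its middle, x towards the bowl
- mug: bystander: red plastic mug, 84 mm wide, 95 mm high; origin under its centre
- bowl: bystander: white ceramic bowl, 120 mm wide, 55 mm high; origin under its centre
- jar: bystander: glass jar with a steel cap, 70 mm wide, 100 mm high; origin under its centre
- spatula: bystander: spatula lying flat; origin near its middle
- teacup: bystander: white ceramic teacup, 80 mm wide, 60 mm high; origin under its centre

How it is judged (in metres and radians):
On the way, in this order (a step that is already met when the one before it is completed fails the run):
1. the latch is released and the hatch has come up (value of joint hatch above 0.1 rad), for 0.1 s.
2. the hatch stands open (value of joint hatch above 1.2 rad), for 0.2 s.
3. the cartridge is home behind the catch (value of joint cartridge above 0.0425 m), for 0.2 s.
At the end, for the whole second after the job is handed in: The hatch stands open by more than 1.2 rad (about 70 degrees) and at rest, and the cartridge is within 2.5 mm of fully home, behind its catch (value of joint hatch above 1.2 rad and value of joint cartridge above 0.0425 m and velocity of joint hatch between -0.1 and 0.1 rad/s and velocity of joint cartridge below 0.02 m/s); the robot touches nothing.
It fails at once if a bystander is pushed or knocked more than 40 mm away (distance of any of pot, ladle, mug, bowl, jar, spatula, teacup from where it was at the start of the episode above 0.04 m).
It also fails if it takes over 58 s, if anything falls off the work surface, if the arm or the gripper's body presses on something with over 40 N, if the wrist force passes 120 N, or if a joint passes its speed limit or range.

## Robot

A 6-joint arm with a two-finger parallel gripper is mounted at the origin on the work surface. World frame = base frame: x ahead of the robot, y to its left, z up, the work surface at z = 0. Lengths are in m, angles in degrees, forces in N, time in s.
With the tool pointing down it reaches from about 0.375 to 0.9 m from the base axis. Payload 3.1 kg.
Tool frame: the origin (TCP) lies on the centre line of the jaws, within the pads' length; the fingertips stand 17 mm ahead of it and the grasp point (between the pads) lies 2 mm behind it; y points along the fingers, x is the direction in which the jaws open and shut, and the axes are right-handed (so a half turn about y gives the same grasp; the last joint's range is limited). The gripper opens to 87 mm and grips with 3 to 60 N. Pads are 19 mm wide; open, the fingers measure 117 mm over their backs; the gripper's body (75 mm by 190 mm) begins 51 mm behind the grasp point.
Start: joints at [-74.055, 30.224, 82.088, -0, 67.689, -10.227], TCP at [0.276, -0.561, 0.24] pointing down, gripper open.
Joint ranges: [-176.69, 176.69], [-43.24, 126.21], [12.49, 139.97], [-82, 262], [0, 151.66], [-163.58, 163.58]. Speed limits (degrees/s): [159.86, 159.86, 180, 180, 180, 180].

## Interface

Orientations are given as a 3x3 rotation matrix whose columns are the frame's x, y, z axes.
In Python, from rig import read_state, capture, camera_info, hand_in, trace, tip_of gives the robot as it stands.
- The arm moves only by the tool jog_arm, never from a script. Its argument "steps" is a list of rows, each an object with "fingers": the opening in per cent of the stroke, from 0 (shut) to 100 (fully open); "delta_pos": the shift along the world's x, y, z in mm, a list of three; "turn": the turn about the world's z in degrees. A call has 1 to 20 rows; each row is the pose to reach, as a shift and turn from the pose commanded when the call began; what a row does not reach only later rows make up. A row lasts 1/12 s, in which the tool goes at most 41.7 mm and 7.16 degrees, less where a joint would pass 70% of its speed; a pose out of reach is approached as far as the arm can. A call with a gripper value outside its range is refused whole. The fingers move at their own pace and stop on an object; the grip force is fixed at half the most. Time passes only in rows, so rows that repeat a pose let the fingers close. It gives the time, the measured TCP pose, the force and the opening at its end, in the units of the state.
- read_state(): the state, without advancing time (a new reading comes with each control period).
- capture(name): name is "scene" or "top" or "wrist"; returns the picture (480x640x3 uint8, red, green, blue); there is no depth.
- camera_info(name): a dict with "fov_y" (degrees; the focal length in pixels is half the picture's height over the tangent of half this angle, whatever the lens; pixels are square), "cx", "cy" (the principal point, pixels), "view" (4x4, takes a point from world to camera coordinates); the wrist camera has in their place "tool_from_camera" (4x4, takes a point from camera to tool coordinates, whose origin is the TCP and whose axes are the tool frame's). Camera axes: x right, y down, z forward; pixel columns grow to the right and rows downward; lengths in m; the calibration is good to about 2 mm. A picture is of the moment at which its call begins: read the wrist's pose just before it. camera_info takes no time and is no camera call.
- hand_in(): hands the job in, once; it reports no verdict.
Trained networks look in the newest picture that a camera, given by its name, has taken for a name from the list of things; names that differ only in an ending like _2 or _b are one class to them, and where a whole thing is asked for, a point or a joint stands for the part that bears it (a point fixed in the world has none). Each returns a list of dicts, best first, with "confidence" (0 to 1); they miss things now and then, are a little off and sometimes report something else, mostly with a low value. They report only what shows in the picture. A call takes as long as a camera call.
- trace(target, camera): "mask" (480x640 bool, what is visible of it).
- tip_of(target, camera): "position" ([x, y, z] in m, in world coordinates, good to about 4 mm: a listed point, or the origin of a listed thing).
The state is a dict: "time_s": time; "joint_positions": joint angles; "qvel": joint speeds; "tau": joint torques, N m; "position": TCP position; "tcp_rot": TCP orientation; "force": force on the tool from outside, world axes, zero at the start; "moment": the same for the moment, N m; "opening": opening from 0.0 (shut) to 1.0 (fully open).
Only numpy, scipy, OpenCV 4.12 (cv2) and the standard library are available. Lean on these libraries where they do the work, as an engineer would, in place of code of your own. Each camera call takes 0.05 s, during which the arm holds its last target.

## Working session

There is one attempt and no reset: what is moved stays moved. The work goes in short steps, Python scripts to look and compute and a tool call to move; the robot and the scene stay as the last step left them, time stands still between calls to the robot, and variables do not carry over. Pictures are saved under pics/ and viewed, and the job is handed in when it is done.

Besides the shell and the picture viewer there is one more tool, called as name(argument=value, ...) on one line, values as JSON. jog_arm: Moves the arm, as the interface text tells. Its arguments: {"type":"object","properties":{"steps":{"type":"array","items":{"type":"object","properties":{"fingers":{"type":"number"},"delta_pos":{"type":"array","items":{"type":"number"}},"turn":{"type":"number"}}}}},"required":["steps"]}

```bash
ls; mkdir -p pics; python3 - <<'E'
from rig import *
import cv2
s=read_state(); print({k:s[k] for k in s})
for c in ("scene","top"):
    im=capture(c); cv2.imwrite(f"pics/{c}0.png",im[:,:,::-1])
    print(c,camera_info(c))
    for t in ("knob_grip","hatch_hinge","filter_box","cartridge_tab"):
        try: print(t,[(r["confidence"],r["position"]) for r in tip_of(t,c)][:3])
        except Exception as e: print(t,e)
print(camera_info("wrist"), read_state()["time_s"])
E
```

```text
pics
{'time_s': 0.0, 'joint_positions': array([-7.40556464e+01,  3.02783880e+01,  8.21543044e+01, -1.37094431e-04,
        6.76900440e+01, -1.02267278e+01]), 'qvel': array([ 0.00518297,  0.03661207,  0.0153852 , -0.02295244, -0.00949781,
       -0.02870712]), 'tau': array([-1.14366518e-03, -4.40051544e+01, -1.76591581e+01,  6.32037409e-02,
        5.82315505e-02, -1.59354522e-04]), 'position': array([ 0.2754993 , -0.56024447,  0.23858936]), 'tcp_rot': array([[ 4.41053123e-01, -5.90585774e-04,  8.97480804e-01],
       [-8.97478522e-01,  2.05913430e-03,  4.41053356e-01],
       [-2.10851334e-03, -9.99997706e-01,  3.78149565e-04]]), 'force': array([0.25186928, 0.77370591, 0.16696959]), 'moment': array([ 0.01258402, -0.00202033,  0.02996791]), 'opening': 0.9988387120981563}
scene {'fov_y': 57.60165897576509, 'cx': 314.57251309676667, 'cy': 237.41476967265527, 'view': array([[-0.89020665,  0.45536275,  0.01329999,  0.44563947],
       [ 0.2698029 ,  0.55052282, -0.79001963, -0.03905831],
       [-0.36706746, -0.69969235, -0.61293727,  1.39630735],
       [ 0.        ,  0.        ,  0.    
[... 549 characters left out ...]
,  0.00000000e+00,  0.00000000e+00,
         1.00000000e+00]])}
knob_grip [(0.5, [0.5537, -0.0217, 0.1634])]
hatch_hinge [(0.68, [0.5304, 0.1397, 0.1347]), (0.37, [0.5514, -0.0248, 0.1636])]
filter_box [(0.73, [0.5383, 0.0378, -0.0006])]
cartridge_tab []
{'fov_y': 66.14464273731286, 'cx': 317.89847871020396, 'cy': 240.7369578275843, 'tool_from_camera': array([[ 9.99998422e-01, -1.54826844e-03, -8.71531162e-04,
        -1.08036586e-04],
       [ 3.74695320e-04, -2.95721596e-01,  9.55274095e-01,
        -1.45600614e-01],
       [-1.73675132e-03, -9.55272914e-01, -2.95720549e-01,
         8.04480779e-02],
       [ 0.00000000e+00,  0.00000000e+00,  0.00000000e+00,
         1.00000000e+00]])} 0.5
```

View pics/scene0.png

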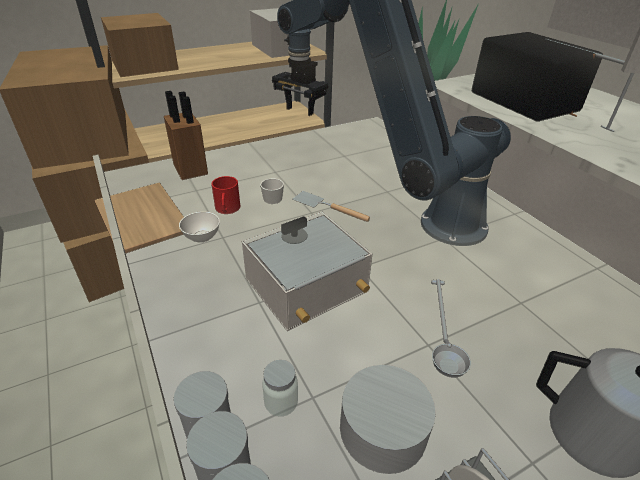

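View pics/top0.png

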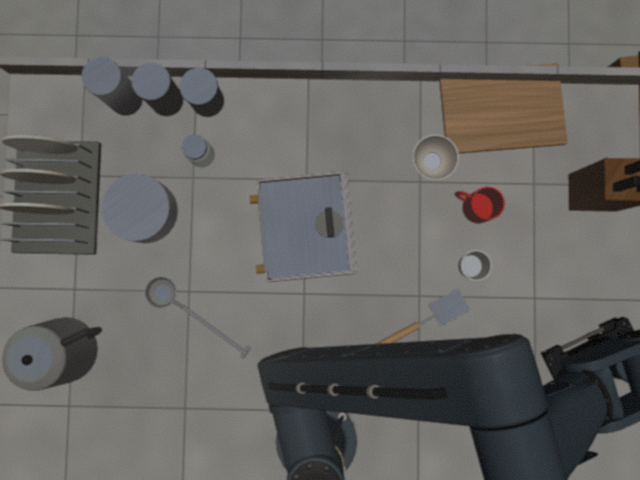

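The scene shows the white box left of centre, with the knob at about (293,229) in the scene picture and (329,222) in the top picture. The box has a small yaw, and its left (+y) side carries the orange pegs. Next I'll measure the box and bar yaw.

```bash
cat > h.py <<'E'
from rig import *
import cv2, numpy as np
def ray(cam,uv,z):
    c=camera_info(cam); f=240/np.tan(np.radians(c["fov_y"]/2)); V=np.array(c["view"])
    d=np.array([(uv[0]-c["cx"])/f,(uv[1]-c["cy"])/f,1.]); R=V[:3,:3];t=V[:3,3]
    o=-R.T@t; d=R.T@d; return o+d*(z-o[2])/d[2]
E
python3 - <<'E'
from h import *
im=capture("top")
cv2.imwrite("pics/topz.png",cv2.resize(im[160:295,235:375,::-1],None,fx=5,fy=5,interpolation=cv2.INTER_CUBIC)[:600,:])
for t,z in (("filter_box",.13),("knob_grip",.176),("hatch",.13)):
    for r in trace(t,"top")[:2]:
        m=r["mask"].astype(np.uint8); cs=max(cv2.findContours(m,0,2)[0],key=cv2.contourArea)
        b=cv2.boxPoints(cv2.minAreaRect(cs)); w=np.array([ray("top",p,z) for p in b])
        print(t,r["confidence"],m.sum(),b.round(1).tolist()); print(w.round(4)[:,:2].tolist(),w.mean(0).round(4))
        e=w[1]-w[0]; print("ang",np.degrees(np.arctan2(e[1],e[0])),[np.linalg.norm(w[i]-w[i-1]).round(4) for i in range(2)])
E
```

```text
filter_box 0.68 9456 [[247.1999969482422, 180.5], [345.8999938964844, 170.89999389648438], [355.8999938964844, 273.5], [257.20001220703125, 283.1000061035156]]
[[0.6513, 0.1814], [0.6795, -0.0588], [0.4302, -0.0869], [0.4024, 0.1504]] [0.5408 0.0465 0.13  ]
ang -83.30603652095616 [np.float64(0.2508), np.float64(0.2419)]
knob_grip 0.6 212 [[323.20001220703125, 208.3000030517578], [331.1000061035156, 207.5], [333.70001220703125, 235.8000030517578], [325.79998779296875, 236.60000610351562]]
[[0.5808, -0.005], [0.5829, -0.0236], [0.5163, -0.0308], [0.5143, -0.0123]] [ 0.5486 -0.0179  0.176 ]
ang -83.67168076968328 [np.float64(0.0669), np.float64(0.0187)]
knob_grip 0.58 7620 [[258.8999938964844, 182.8000030517578], [339.79998779296875, 175.0], [349.0, 269.79998779296875], [268.1000061035156, 277.70001220703125]]
[[0.6382, 0.1475], [0.6604, -0.0426], [0.4376, -0.0678], [0.4157, 0.1201]] [0.538  0.0393 0.176 ]
ang -83.33219882208928 [np.float64(0.2242), np.float64(0.1914)]
hatch 0.89 7619 [[259.0, 182.89999389648438], [339.3999938964844, 175.10000610351562], [348.5, 269.8999938964844], [268.20001220703125, 277.70001220703125]]
[[0.646, 0.1525], [0.6688, -0.043], [0.4385, -0.069], [0.4159, 0.1242]] [0.5423 0.0412 0.13  ]
ang -83.33220473038831 [np.float64(0.2318), np.float64(0.1968)]
```

View pics/topz.png

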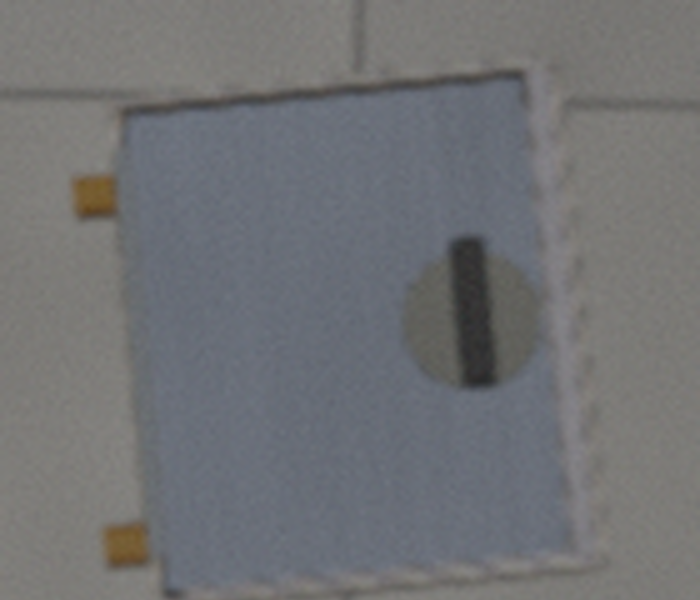

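jog_arm(steps=[{"delta_pos": [10,20,5],"turn": -1,"fingers": 100},{"delta_pos": [25,50,10],"turn": -3,"fingers": 100},{"delta_pos": [43,85,15],"turn": -5,"fingers": 100},{"delta_pos": [61,120,20],"turn": -7,"fingers": 100},{"delta_pos": [79,156,25],"turn": -9,"fingers": 100},{"delta_pos": [97,192,25],"turn": -11,"fingers": 100},{"delta_pos": [115,228,25],"turn": -13,"fingers": 100},{"delta_pos": [133,264,25],"turn": -14,"fingers": 100},{"delta_pos": [151,300,25],"turn": -15,"fingers": 100},{"delta_pos": [169,336,25],"turn": -16,"fingers": 100},{"delta_pos": [187,372,25],"turn": -17,"fingers": 100},{"delta_pos": [205,408,25],"turn": -18,"fingers": 100},{"delta_pos": [223,444,25],"turn": -19,"fingers": 100},{"delta_pos": [241,478,25],"turn": -19.6,"fingers": 100},{"delta_pos": [257,508,25],"turn": -19.6,"fingers": 100},{"delta_pos": [267,530,25],"turn": -19.6,"fingers": 100},{"delta_pos": [273,541,25],"turn": -19.6,"fingers": 100},{"delta_pos": [273,541,25],"turn": -19.6,"fingers": 100},{"delta_pos": [273,541,25],"turn": -19.6,"fingers": 100}])

```text
time_s: 2.28
position: [0.5484, -0.0202, 0.2644]
tcp_rot: [[0.116, -0.001, 0.993], [-0.993, -0.001, 0.116], [0.001, -1.0, -0.001]]
force: [-0.8, -1.1, 0.4]
opening: 1.002
```

```bash
python3 - <<'E'
from h import *
s=read_state(); print(s["time_s"],s["position"],s["tcp_rot"][:,0],s["joint_positions"].round(1),s["force"])
im=capture("wrist"); cv2.imwrite("pics/w1.png",im[:,:,::-1])
print([(r["confidence"],r["position"]) for r in tip_of("knob_grip","wrist")][:2])
c=camera_info("wrist"); f=240/np.tan(np.radians(c["fov_y"]/2)); T=np.array(c["tool_from_camera"])
M=np.eye(4);M[:3,:3]=s["tcp_rot"];M[:3,3]=s["position"];M=M@T
def wray(uv,z):
    d=M[:3,:3]@np.array([(uv[0]-c["cx"])/f,(uv[1]-c["cy"])/f,1.]);o=M[:3,3];return o+d*(z-o[2])/d[2]
for r in trace("knob_grip","wrist")[:2]:
    m=r["mask"].astype(np.uint8); cs=max(cv2.findContours(m,0,2)[0],key=cv2.contourArea)
    b=cv2.boxPoints(cv2.minAreaRect(cs)); w=np.array([wray(p,.176) for p in b]); print(r["confidence"],b.round().tolist(),w.round(4).tolist(),w.mean(0))
E
```

```text
2.2833 [ 0.54844576 -0.02016349  0.26442904] [ 1.15660989e-01 -9.93288464e-01  7.50122686e-04] [-13.7  22.7  91.4  -0.1  66.   69.6] [-0.78475362 -1.08175396  0.39368506]
[(0.59, [0.5553, -0.0201, 0.1651])]
0.84 [[308.0, 194.0], [331.0, 194.0], [331.0, 297.0], [308.0, 297.0]] [[0.5867, -0.0095, 0.176], [0.5884, -0.0241, 0.176], [0.5165, -0.0331, 0.176], [0.5147, -0.0172, 0.176]] [ 0.55158423 -0.02098588  0.176     ]
```

View pics/w1.png

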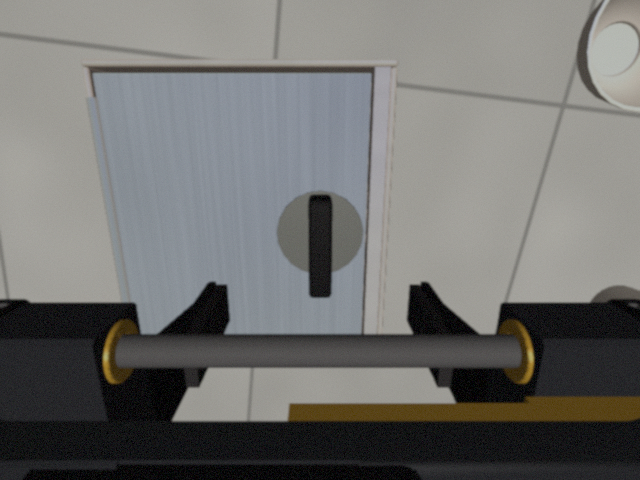

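The wrist picture shows the bar at (319,245), upright and centred between the fingers, so the yaw matches. I'll go down and close on it.

jog_arm(steps=[{"delta_pos": [1,0,-15],"fingers": 100},{"delta_pos": [2,-1,-40],"fingers": 80},{"delta_pos": [2,-1,-65],"fingers": 70},{"delta_pos": [2,-1,-85],"fingers": 60},{"delta_pos": [2,-1,-97],"fingers": 50},{"delta_pos": [2,-1,-97],"fingers": 0},{"delta_pos": [2,-1,-97],"fingers": 0},{"delta_pos": [2,-1,-97],"fingers": 0},{"delta_pos": [2,-1,-97],"fingers": 0},{"delta_pos": [2,-1,-97],"fingers": 0}])

```text
$.steps[0]: bad value
```

jog_arm(steps=[{"delta_pos": [1,0,-15],"turn": 0,"fingers": 100},{"delta_pos": [2,-1,-40],"turn": 0,"fingers": 80},{"delta_pos": [2,-1,-65],"turn": 0,"fingers": 70},{"delta_pos": [2,-1,-85],"turn": 0,"fingers": 60},{"delta_pos": [2,-1,-97],"turn": 0,"fingers": 50},{"delta_pos": [2,-1,-97],"turn": 0,"fingers": 0},{"delta_pos": [2,-1,-97],"turn": 0,"fingers": 0},{"delta_pos": [2,-1,-97],"turn": 0,"fingers": 0},{"delta_pos": [2,-1,-97],"turn": 0,"fingers": 0},{"delta_pos": [2,-1,-97],"turn": 0,"fingers": 0}])

```text
time_s: 3.27
position: [0.5514, -0.0213, 0.1687]
tcp_rot: [[0.114, 0.002, 0.993], [-0.993, -0.001, 0.114], [0.001, -1.0, 0.002]]
force: [0.2, -0.0, 0.7]
opening: 0.403
```

jog_arm(steps=[{"delta_pos": [0,0,0],"turn": 0,"fingers": 0},{"delta_pos": [0,0,0],"turn": 0,"fingers": 0},{"delta_pos": [0,0,0],"turn": 0,"fingers": 0},{"delta_pos": [0,0,0],"turn": 0,"fingers": 0},{"delta_pos": [0,0,0],"turn": 0,"fingers": 0},{"delta_pos": [0,0,0],"turn": 0,"fingers": 0}])

```text
time_s: 3.77
position: [0.551, -0.0213, 0.168]
tcp_rot: [[0.115, 0.001, 0.993], [-0.993, -0.001, 0.115], [0.001, -1.0, 0.001]]
force: [-1.5, -1.1, 4.6]
opening: 0.183
```

jog_arm(steps=[{"delta_pos": [0,0,0],"turn": 4,"fingers": 0},{"delta_pos": [0,0,0],"turn": 10,"fingers": 0},{"delta_pos": [0,0,0],"turn": 16,"fingers": 0},{"delta_pos": [0,0,0],"turn": 22,"fingers": 0},{"delta_pos": [0,0,0],"turn": 28,"fingers": 0},{"delta_pos": [0,0,0],"turn": 34,"fingers": 0},{"delta_pos": [0,0,0],"turn": 40,"fingers": 0},{"delta_pos": [0,0,0],"turn": 46,"fingers": 0},{"delta_pos": [0,0,0],"turn": 52,"fingers": 0},{"delta_pos": [0,0,0],"turn": 58,"fingers": 0},{"delta_pos": [0,0,0],"turn": 64,"fingers": 0},{"delta_pos": [0,0,0],"turn": 68,"fingers": 0},{"delta_pos": [0,0,0],"turn": 68,"fingers": 0},{"delta_pos": [0,0,0],"turn": 68,"fingers": 0}])

```text
time_s: 4.93
position: [0.5503, -0.0205, 0.168]
tcp_rot: [[0.964, -0.001, 0.266], [-0.266, 0.0, 0.964], [-0.001, -1.0, 0.0]]
force: [-1.5, 0.0, 4.2]
opening: 0.18
```

jog_arm(steps=[{"delta_pos": [0,0,1],"turn": 0,"fingers": 0},{"delta_pos": [0,0,2],"turn": 0,"fingers": 0},{"delta_pos": [0,0,2],"turn": 0,"fingers": 0},{"delta_pos": [0,0,2],"turn": 0,"fingers": 0}])

```text
time_s: 5.27
position: [0.5503, -0.0204, 0.1692]
tcp_rot: [[0.964, -0.001, 0.266], [-0.266, 0.001, 0.964], [-0.001, -1.0, 0.0]]
force: [0.2, 2.3, -1.4]
opening: 0.182
```

jog_arm(steps=[{"delta_pos": [0,0,1],"turn": 0,"fingers": 0},{"delta_pos": [0,0,2],"turn": 0,"fingers": 0},{"delta_pos": [0,0,2],"turn": 0,"fingers": 0}])

```text
time_s: 5.52
position: [0.5502, -0.0201, 0.1707]
tcp_rot: [[0.964, -0.001, 0.266], [-0.266, 0.002, 0.964], [-0.002, -1.0, 0.001]]
force: [1.0, 3.9, -8.0]
opening: 0.18
```

jog_arm(steps=[{"delta_pos": [0,0,1],"turn": 0,"fingers": 0},{"delta_pos": [0,0,2],"turn": 0,"fingers": 0},{"delta_pos": [0,0,2],"turn": 0,"fingers": 0}])

```text
time_s: 5.77
position: [0.5502, -0.0198, 0.1726]
tcp_rot: [[0.964, -0.001, 0.267], [-0.267, 0.002, 0.964], [-0.002, -1.0, 0.002]]
force: [1.7, 5.3, -9.5]
opening: 0.18
```

jog_arm(steps=[{"delta_pos": [0,0,2],"turn": 0,"fingers": 0},{"delta_pos": [0,0,4],"turn": 0,"fingers": 0},{"delta_pos": [0,0,4],"turn": 0,"fingers": 0}])

```text
time_s: 6.02
position: [0.5501, -0.019, 0.1765]
tcp_rot: [[0.964, -0.001, 0.267], [-0.267, 0.004, 0.964], [-0.002, -1.0, 0.003]]
force: [1.4, 6.9, -8.8]
opening: 0.18
```

```bash
python3 - <<'E'
from h import *
s=read_state(); print(s["time_s"],s["position"],s["force"],s["moment"])
im=capture("scene"); cv2.imwrite("pics/s1.png",cv2.resize(im[180:350,200:420,::-1],None,fx=3.5,fy=3.5))
E
```

```text
6.0167 [ 0.55007114 -0.01904517  0.17649449] [ 1.40634315  6.93295021 -8.77011551] [ 0.86264403 -0.69650618 -0.07319307]
```

View pics/s1.png

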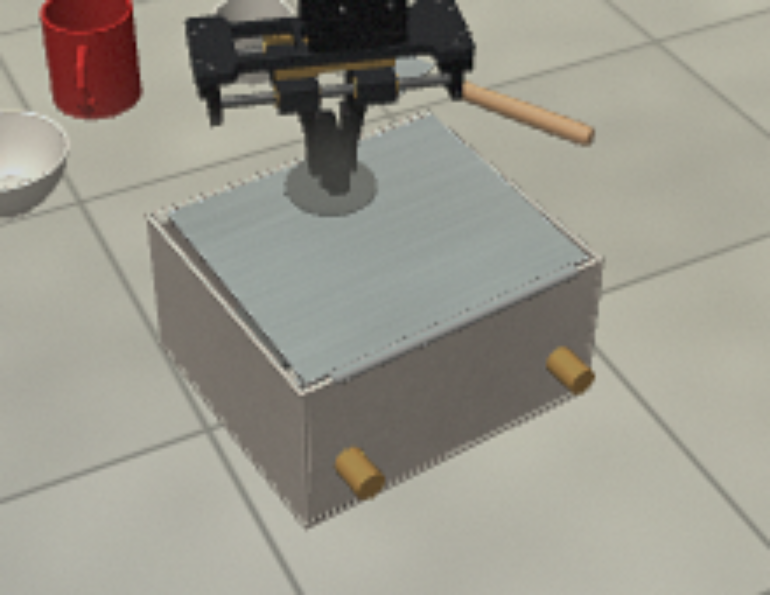

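The force stays level at about 9 N and the picture shows the hatch edge rising, so the hatch is free at about 68°. I'll lift along the arc to about 0.25 rad, then square the bar.

jog_arm(steps=[{"delta_pos": [0,5,6],"turn": 0,"fingers": 0},{"delta_pos": [-1,8,14],"turn": 0,"fingers": 0},{"delta_pos": [-1,11,21],"turn": 0,"fingers": 0},{"delta_pos": [-2,15,28],"turn": 0,"fingers": 0},{"delta_pos": [-2,15,28],"turn": 0,"fingers": 0}])

```text
time_s: 6.48
position: [0.549, -0.0065, 0.2077]
tcp_rot: [[0.964, 0.002, 0.265], [-0.265, -0.003, 0.964], [0.003, -1.0, -0.002]]
force: [-2.7, -3.5, -1.4]
opening: 0.195
```

jog_arm(steps=[{"delta_pos": [0,0,0],"turn": 4,"fingers": 0},{"delta_pos": [0,0,0],"turn": 9,"fingers": 0},{"delta_pos": [0,0,0],"turn": 14,"fingers": 0},{"delta_pos": [0,0,0],"turn": 19,"fingers": 0},{"delta_pos": [0,0,0],"turn": 22,"fingers": 0},{"delta_pos": [0,0,0],"turn": 22,"fingers": 0}])

```text
time_s: 6.98
position: [0.5483, -0.0063, 0.2074]
tcp_rot: [[0.993, -0.0, -0.115], [0.115, -0.001, 0.993], [-0.0, -1.0, -0.001]]
force: [-2.1, -3.6, 1.9]
opening: 0.184
```

```bash
python3 - <<'E'
from h import *
im=capture("scene"); cv2.imwrite("pics/s2.png",cv2.resize(im[180:350,200:420,::-1],None,fx=3.5,fy=3.5))
print([(r["confidence"],r["position"]) for r in tip_of("knob_grip","scene")])
E
```

```text
[(0.69, [0.297, 0.2962, -0.0006]), (0.43, [0.5463, -0.0099, 0.2031])]
```

View pics/s2.png

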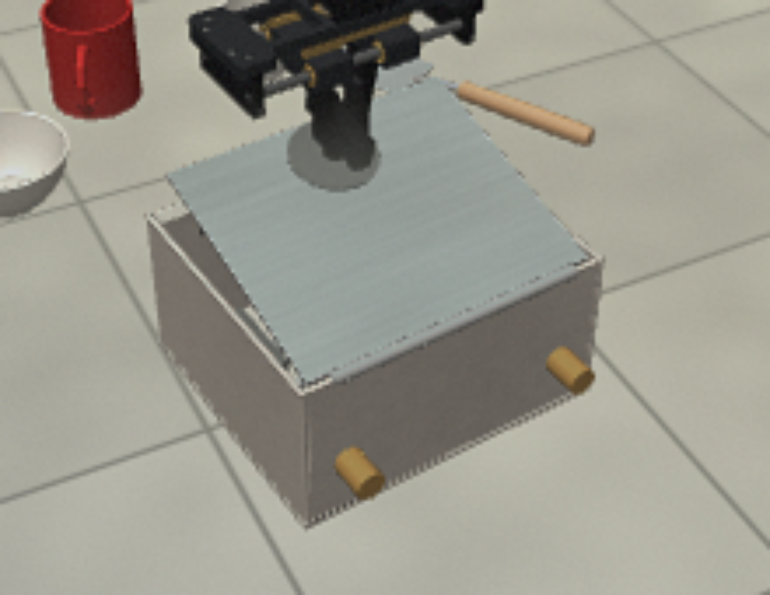

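```bash
python3 - <<'E'
import numpy as np
R,h=160,39
f=lambda t:np.array([R*(1-np.cos(t))+h*np.sin(t),R*np.sin(t)-h*(1-np.cos(t))])
for t in np.arange(.32,1.56,.08):
    d=f(t)-f(.25); print(round(t,2),(-.114*d[0]).round(),(.9935*d[0]).round(),d[1].round())
E
```

```text
0.32 -1.0 6.0 10.0
0.4 -2.0 13.0 21.0
0.48 -2.0 21.0 31.0
0.56 -3.0 30.0 41.0
0.64 -5.0 40.0 49.0
0.72 -6.0 50.0 57.0
0.8 -7.0 61.0 65.0
0.88 -8.0 73.0 71.0
0.96 -10.0 85.0 76.0
1.04 -11.0 97.0 80.0
1.12 -13.0 110.0 84.0
1.2 -14.0 123.0 86.0
1.28 -16.0 136.0 87.0
1.36 -17.0 149.0 87.0
1.44 -19.0 162.0 86.0
1.52 -20.0 175.0 84.0
```

jog_arm(steps=[{"delta_pos": [-1,6,10],"turn": 0,"fingers": 0},{"delta_pos": [-2,13,21],"turn": 0,"fingers": 0},{"delta_pos": [-2,21,31],"turn": 0,"fingers": 0},{"delta_pos": [-3,30,41],"turn": 0,"fingers": 0},{"delta_pos": [-5,40,49],"turn": 0,"fingers": 0},{"delta_pos": [-6,50,57],"turn": 0,"fingers": 0},{"delta_pos": [-7,61,65],"turn": 0,"fingers": 0},{"delta_pos": [-7,61,65],"turn": 0,"fingers": 0}])

```text
time_s: 7.75
position: [0.5412, 0.056, 0.2721]
tcp_rot: [[0.993, 0.0, -0.114], [0.114, -0.0, 0.993], [0.0, -1.0, -0.0]]
force: [-3.9, -2.3, 3.3]
opening: 0.18
```

```bash
python3 - <<'E'
from h import *
s=read_state(); print(s["position"],s["force"],s["opening"])
im=capture("scene"); cv2.imwrite("pics/s3.png",cv2.resize(im[130:330,190:430,::-1],None,fx=3,fy=3))
E
```

```text
[0.54117789 0.05597028 0.27208792] [-3.87845949 -2.30996987  3.25613044] 0.17990501513746296
```

View pics/s3.png

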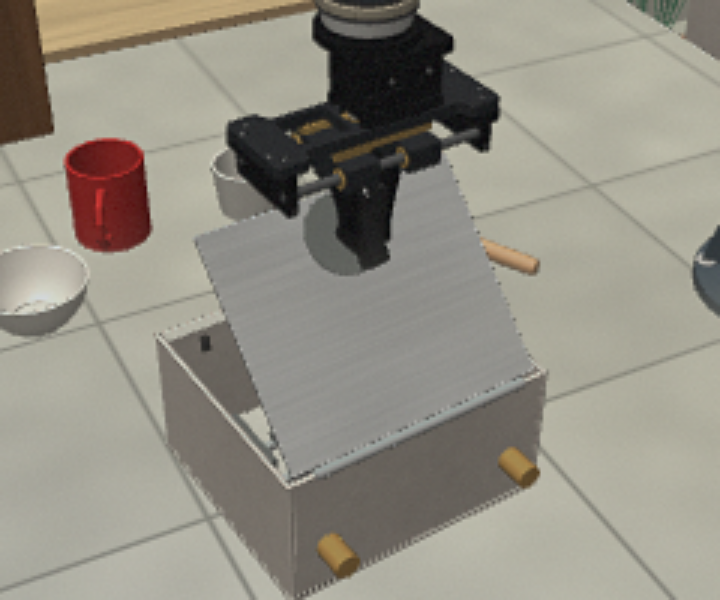

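The hatch is at about 45° and still held by the knob. I'll carry on along the arc.

jog_arm(steps=[{"delta_pos": [-1,12,6],"turn": 0,"fingers": 0},{"delta_pos": [-3,24,11],"turn": 0,"fingers": 0},{"delta_pos": [-4,36,15],"turn": 0,"fingers": 0},{"delta_pos": [-6,49,19],"turn": 0,"fingers": 0},{"delta_pos": [-7,62,21],"turn": 0,"fingers": 0},{"delta_pos": [-9,75,22],"turn": 0,"fingers": 0},{"delta_pos": [-10,88,22],"turn": 0,"fingers": 0},{"delta_pos": [-12,101,21],"turn": 0,"fingers": 0},{"delta_pos": [-13,112,19],"turn": 0,"fingers": 0},{"delta_pos": [-13,112,19],"turn": 0,"fingers": 0},{"delta_pos": [-13,112,19],"turn": 0,"fingers": 0}])

```text
time_s: 8.72
position: [0.5282, 0.1678, 0.2915]
tcp_rot: [[0.993, 0.0, -0.114], [0.114, 0.001, 0.993], [0.001, -1.0, 0.001]]
force: [-5.1, -0.5, 8.5]
opening: 0.181
```

```bash
python3 - <<'E'
from h import *
s=read_state(); print(s["position"],s["force"],s["opening"])
im=capture("scene"); cv2.imwrite("pics/s4.png",cv2.resize(im[110:340,180:440,::-1],None,fx=2.6,fy=2.6))
im=capture("top"); cv2.imwrite("pics/t4.png",cv2.resize(im[140:310,200:400,::-1],None,fx=3.5,fy=3.5))
E
```

```text
[0.5282326  0.16779483 0.29148762] [-5.11378073 -0.46840286  8.48652801] 0.1809250248334077
```

View pics/s4.png

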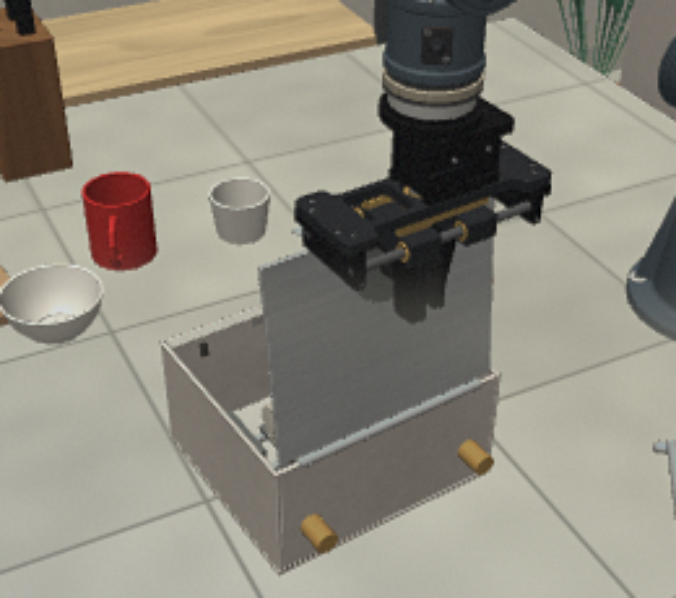

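View pics/t4.png

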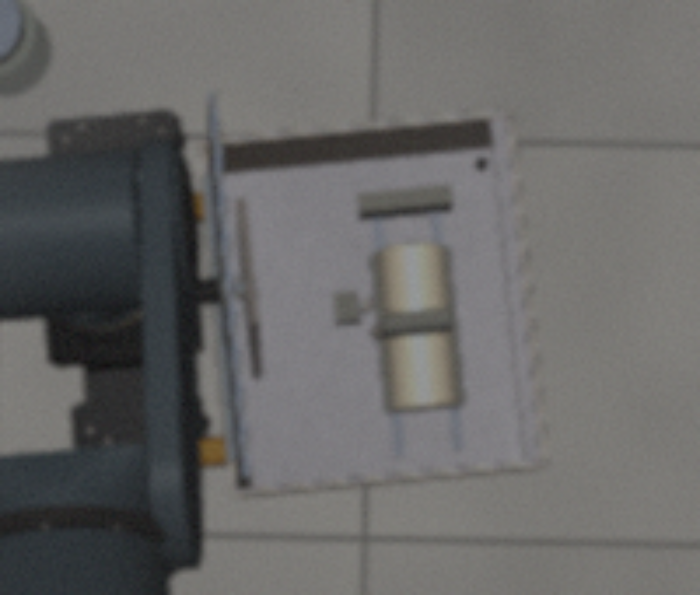

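The hatch is upright in both pictures. The grey tab lies across the cartridge at about (319,232) in the top picture, short of the end plate near (316,198). I'll release and retreat upward.

jog_arm(steps=[{"delta_pos": [0,0,0],"turn": 0,"fingers": 40},{"delta_pos": [0,0,0],"turn": 0,"fingers": 50},{"delta_pos": [0,0,0],"turn": 0,"fingers": 50},{"delta_pos": [0,0,15],"turn": 0,"fingers": 50},{"delta_pos": [0,0,45],"turn": 0,"fingers": 50},{"delta_pos": [0,0,75],"turn": 0,"fingers": 50},{"delta_pos": [0,0,95],"turn": 0,"fingers": 50},{"delta_pos": [0,0,95],"turn": 0,"fingers": 50}])

```text
time_s: 9.48
position: [0.5315, 0.1679, 0.3896]
tcp_rot: [[0.993, 0.011, -0.114], [0.114, 0.003, 0.993], [0.011, -1.0, 0.001]]
force: [0.3, 0.2, 0.4]
opening: 0.498
```

```bash
python3 - <<'E'
from h import *
s=read_state(); print(s["time_s"],s["position"],s["force"],s["opening"])
im=capture("top"); cv2.imwrite("pics/t5.png",cv2.resize(im[140:310,200:400,::-1],None,fx=3.5,fy=3.5))
for c in ("top","scene"):
    if c=="scene": im=capture(c); cv2.imwrite("pics/s5.png",cv2.resize(im[110:340,180:440,::-1],None,fx=2.6,fy=2.6))
    print(c,[(r["confidence"],r["position"]) for r in tip_of("cartridge_tab",c)][:2])
for p in ((416,318),(378,325),(455,315)): print(ray("top",(200+p[0]/3.5,140+p[1]/3.5),.096).round(4))
for n,p,z in (("plate",(405,213),.09),("cart top end",(412,243),.055),("cart bottom end",(424,408),.055)): print(n,ray("top",(200+p[0]/3.5,140+p[1]/3.5),z).round(4))
E
```

```text
9.4833 [0.53146722 0.16786122 0.3895774 ] [0.27583293 0.20502286 0.40991903] 0.4982824347349434
top [(0.68, [0.5337, 0.0014, 0.0851])]
scene []
[0.5345 0.0044 0.096 ]
[0.529  0.0313 0.096 ]
[ 0.5371 -0.0232  0.096 ]
plate [0.6101 0.0138 0.09  ]
cart top end [0.5931 0.0086 0.055 ]
cart bottom end [ 0.4725 -0.0025  0.055 ]
```

View pics/t5.png

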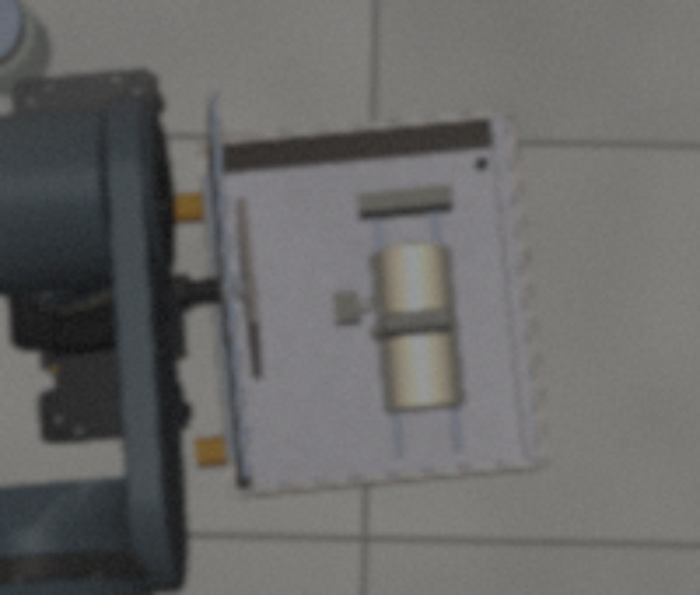

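View pics/s5.png

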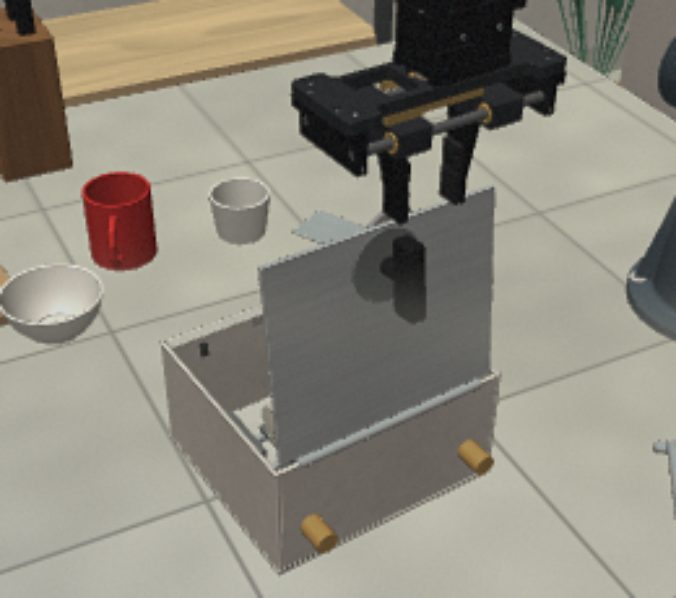

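jog_arm(steps=[{"delta_pos": [-3,-12,0],"turn": 0,"fingers": 0},{"delta_pos": [-9,-40,0],"turn": 0,"fingers": 0},{"delta_pos": [-17,-75,0],"turn": 0,"fingers": 0},{"delta_pos": [-25,-110,0],"turn": 0,"fingers": 0},{"delta_pos": [-33,-145,-10],"turn": 0,"fingers": 0},{"delta_pos": [-37,-163,-30],"turn": 0,"fingers": 0},{"delta_pos": [-39,-170,-60],"turn": 0,"fingers": 0},{"delta_pos": [-39,-170,-95],"turn": 0,"fingers": 0},{"delta_pos": [-39,-170,-130],"turn": 0,"fingers": 0},{"delta_pos": [-39,-170,-160],"turn": 0,"fingers": 0},{"delta_pos": [-39,-170,-180],"turn": 0,"fingers": 0},{"delta_pos": [-39,-170,-190],"turn": 0,"fingers": 0},{"delta_pos": [-39,-170,-190],"turn": 0,"fingers": 0},{"delta_pos": [-39,-170,-190],"turn": 0,"fingers": 0}])

```text
time_s: 10.85
position: [0.4886, -0.0032, 0.1935]
tcp_rot: [[0.993, -0.003, -0.114], [0.114, 0.001, 0.993], [-0.003, -1.0, 0.001]]
force: [0.7, 0.6, 0.0]
opening: 0.005
```

```bash
python3 - <<'E'
from h import *
s=read_state(); print(s["time_s"],s["position"],s["force"],s["opening"])
im=capture("wrist"); cv2.imwrite("pics/w6.png",im[:,:,::-1])
print([(r["confidence"],r["position"]) for r in tip_of("cartridge_tab","wrist")][:2])
im=capture("top"); cv2.imwrite("pics/t6.png",cv2.resize(im[140:310,200:400,::-1],None,fx=3.5,fy=3.5))
E
```

```text
10.85 [ 0.48861715 -0.00318524  0.19351868] [0.73402966 0.60161295 0.01994626] 0.0050165379345169315
[(0.84, [0.5346, -0.0009, 0.081]), (0.43, [0.5341, 0.1364, 0.1317])]
```

View pics/w6.png

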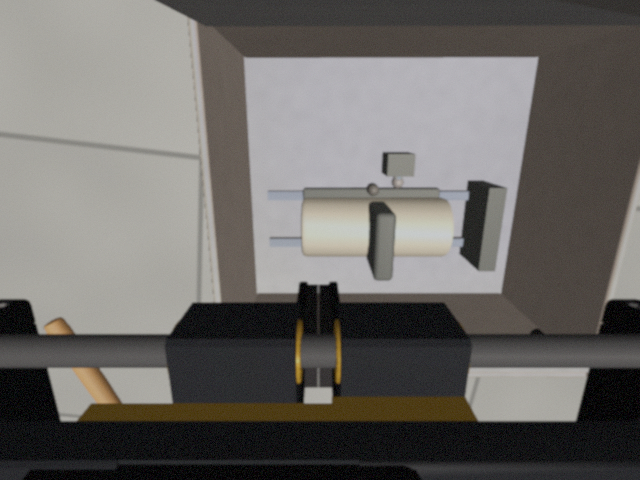

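View pics/t6.png

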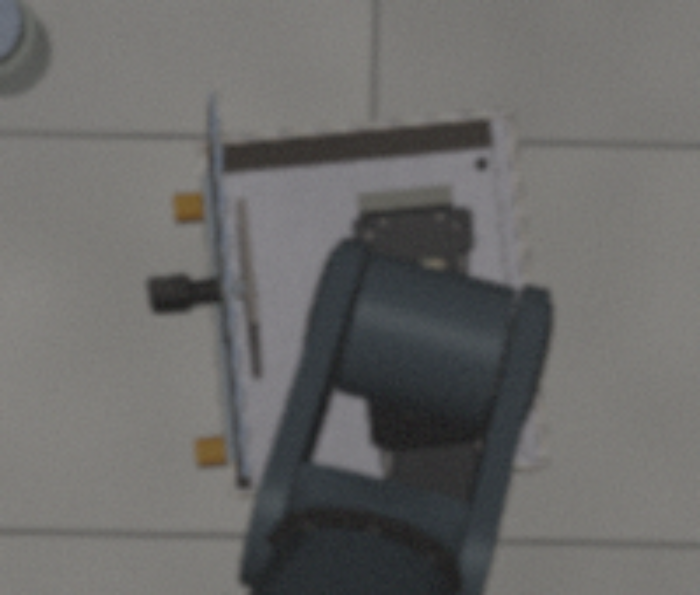

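The shut fingers sit about 46 mm behind the tab, in its lane. The tab is at (382,240) in the wrist picture and the end plate at (487,225). I'll go down and approach.

jog_arm(steps=[{"delta_pos": [0,0,-15],"turn": 0,"fingers": 0},{"delta_pos": [0,0,-40],"turn": 0,"fingers": 0},{"delta_pos": [0,0,-65],"turn": 0,"fingers": 0},{"delta_pos": [0,0,-85],"turn": 0,"fingers": 0},{"delta_pos": [0,0,-98],"turn": 0,"fingers": 0},{"delta_pos": [0,0,-102],"turn": 0,"fingers": 0},{"delta_pos": [5,0,-102],"turn": 0,"fingers": 0},{"delta_pos": [12,1,-102],"turn": 0,"fingers": 0},{"delta_pos": [19,2,-102],"turn": 0,"fingers": 0},{"delta_pos": [24,3,-102],"turn": 0,"fingers": 0},{"delta_pos": [28,3,-102],"turn": 0,"fingers": 0},{"delta_pos": [32,4,-102],"turn": 0,"fingers": 0},{"delta_pos": [36,4,-102],"turn": 0,"fingers": 0},{"delta_pos": [40,5,-102],"turn": 0,"fingers": 0}])

```text
time_s: 12.17
position: [0.5296, 0.0021, 0.0927]
tcp_rot: [[0.993, -0.001, -0.115], [0.115, -0.0, 0.993], [-0.001, -1.0, -0.0]]
force: [-1.4, -1.4, 1.3]
opening: 0.005
```

jog_arm(steps=[{"delta_pos": [3,0,0],"turn": 0,"fingers": 0},{"delta_pos": [6,1,0],"turn": 0,"fingers": 0},{"delta_pos": [9,1,0],"turn": 0,"fingers": 0},{"delta_pos": [12,1,0],"turn": 0,"fingers": 0}])

```text
time_s: 12.5
position: [0.539, 0.0033, 0.0924]
tcp_rot: [[0.993, -0.006, -0.115], [0.115, 0.001, 0.993], [-0.006, -1.0, 0.001]]
force: [-3.1, 0.5, 1.8]
opening: 0.004
```

```bash
python3 - <<'E'
from h import *
s=read_state(); print(s["time_s"],s["position"],s["force"],s["opening"])
im=capture("wrist"); cv2.imwrite("pics/w7.png",im[:,:,::-1])
E
```

```text
12.5 [0.53903506 0.00326559 0.09240767] [-3.06531834  0.52235542  1.81560061] 0.0035153640752650065
```

View pics/w7.png

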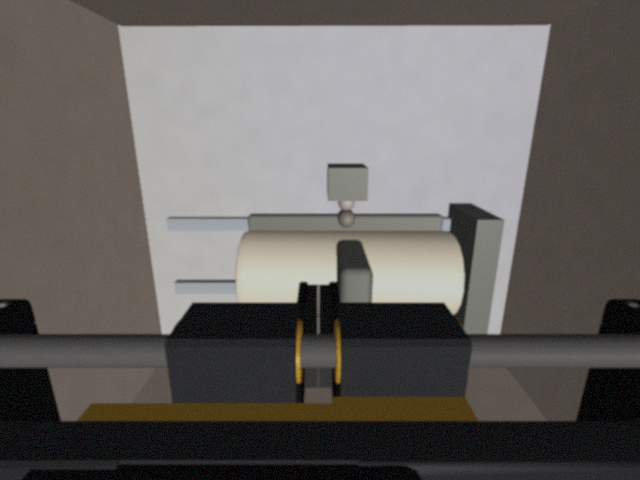

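The finger is touching the tab at about (345,270), and the catch ball is just at its counterpart. I'll push on slowly.

jog_arm(steps=[{"delta_pos": [2,0,0],"turn": 0,"fingers": 0},{"delta_pos": [4,0,0],"turn": 0,"fingers": 0},{"delta_pos": [6,1,0],"turn": 0,"fingers": 0},{"delta_pos": [8,1,0],"turn": 0,"fingers": 0},{"delta_pos": [10,1,0],"turn": 0,"fingers": 0},{"delta_pos": [10,1,0],"turn": 0,"fingers": 0}])

```text
time_s: 13.05
position: [0.5463, 0.0036, 0.0923]
tcp_rot: [[0.993, -0.013, -0.116], [0.116, -0.001, 0.993], [-0.013, -1.0, 0.001]]
force: [-11.6, -5.7, 10.4]
opening: 0.002
```

jog_arm(steps=[{"delta_pos": [2,0,0],"turn": 0,"fingers": 0},{"delta_pos": [4,0,0],"turn": 0,"fingers": 0},{"delta_pos": [6,1,0],"turn": 0,"fingers": 0},{"delta_pos": [8,1,0],"turn": 0,"fingers": 0},{"delta_pos": [8,1,0],"turn": 0,"fingers": 0}])

```text
time_s: 13.47
position: [0.5465, 0.0038, 0.0923]
tcp_rot: [[0.992, -0.03, -0.119], [0.119, -0.002, 0.993], [-0.03, -1.0, 0.002]]
force: [-25.5, -12.7, 21.8]
opening: 0.008
```

```bash
python3 - <<'E'
from h import *
s=read_state(); print(s["time_s"],s["position"],s["force"],s["opening"])
im=capture("wrist"); cv2.imwrite("pics/w8.png",im[:,:,::-1])
E
```

```text
13.4667 [0.54648755 0.00381221 0.0922734 ] [-25.46831571 -12.72085689  21.76506073] 0.008329242913391202
```

View pics/w8.png

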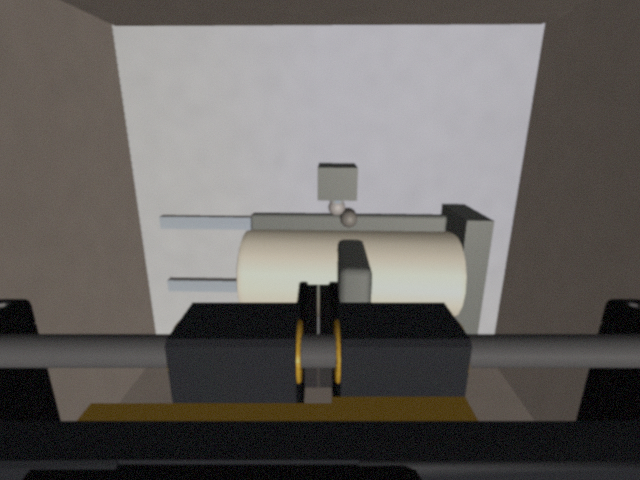

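```bash
python3 - <<'E'
from h import *
s=read_state(); print(s["time_s"],s["position"],s["force"],s["moment"])
im=capture("wrist")
for t in ("cartridge_tab","filter_box"): print(t,[(r["confidence"],r["position"]) for r in tip_of(t,"wrist")][:2])
c=camera_info("wrist"); f=240/np.tan(np.radians(c["fov_y"]/2)); T=np.array(c["tool_from_camera"])
def wray(p,R,uv,z):
    M=np.eye(4);M[:3,:3]=R;M[:3,3]=p;M=M@T
    d=M[:3,:3]@np.array([(uv[0]-c["cx"])/f,(uv[1]-c["cy"])/f,1.]);o=M[:3,3];return (o+d*(z-o[2])/d[2]).round(4)
p,R=s["position"],s["tcp_rot"]
# cartridge ball, fixed ball, block centre ; and now vs start
print("now: cball,fball,tab back edge,tab front",[wray(p,R,q,z) for q,z in (((348,217),.045),((337,208),.045),((340,243),.096),((366,243),.096),((250,215),.045),((445,215),.045))])
R0=np.array([[.993,-.003,-.114],[.114,.001,.993],[-.003,-1,.001]]);p0=np.array([.4886,-.0032,.1935])
print("start:",[wray(p0,R0,q,z) for q,z in (((373,189),.045),((398,183),.045),((371,207),.096),((392,207),.096),((304,190),.045),((438,190),.045))])
E
```

```text
13.5167 [0.54649506 0.00377902 0.09225727] [-23.75373022 -12.62681946  20.80321209] [-1.91980736  3.8433763   0.00849406]
cartridge_tab [(0.78, [0.5614, 0.0023, 0.08])]
filter_box [(0.85, [0.5442, 0.0343, 0.0007])]
now: cball,fball,tab back edge,tab front [array([0.5558, 0.0403, 0.045 ]), array([0.5493, 0.0444, 0.045 ]), array([0.55  , 0.0409, 0.096 ]), array([0.5604, 0.0422, 0.096 ]), array([0.5033, 0.0348, 0.045 ]), array([0.6066, 0.0477, 0.045 ])]
start: [array([0.5269, 0.0353, 0.045 ]), array([0.5459, 0.0423, 0.045 ]), array([0.5191, 0.0304, 0.096 ]), array([0.5331, 0.032 , 0.096 ]), array([0.4721, 0.0283, 0.045 ]), array([0.5786, 0.0404, 0.045 ])]
```

The cartridge has moved about 28 mm, its ball has passed the fixed catch ball by about 6 mm, and it now stops hard. That fits being home. I'll back off and check.

jog_arm(steps=[{"delta_pos": [-8,-1,0],"turn": 0,"fingers": 0},{"delta_pos": [-16,-2,0],"turn": 0,"fingers": 0},{"delta_pos": [-26,-3,0],"turn": 0,"fingers": 0},{"delta_pos": [-36,-4,0],"turn": 0,"fingers": 0},{"delta_pos": [-40,-4,0],"turn": 0,"fingers": 0},{"delta_pos": [-40,-4,10],"turn": 0,"fingers": 0},{"delta_pos": [-40,-4,40],"turn": 0,"fingers": 0},{"delta_pos": [-40,-4,75],"turn": 0,"fingers": 0},{"delta_pos": [-40,-4,110],"turn": 0,"fingers": 0},{"delta_pos": [-40,-4,120],"turn": 0,"fingers": 0},{"delta_pos": [-40,-4,120],"turn": 0,"fingers": 0}])

```text
time_s: 14.58
position: [0.5231, 0.0008, 0.2166]
tcp_rot: [[0.993, 0.01, -0.115], [0.115, -0.002, 0.993], [0.01, -1.0, -0.003]]
force: [0.5, -0.0, -0.9]
opening: 0.002
```

```bash
python3 - <<'E'
from h import *
s=read_state(); print(s["time_s"],s["position"],s["force"])
im=capture("wrist"); cv2.imwrite("pics/w9.png",im[:,:,::-1])
for t in ("cartridge_tab",): print(t,[(r["confidence"],r["position"]) for r in tip_of(t,"wrist")][:2])
E
```

```text
14.5833 [0.52314334 0.0007869  0.21664757] [ 0.50714988 -0.01823827 -0.86362977]
cartridge_tab [(0.77, [0.5625, 0.0046, 0.0839])]
```

View pics/w9.png

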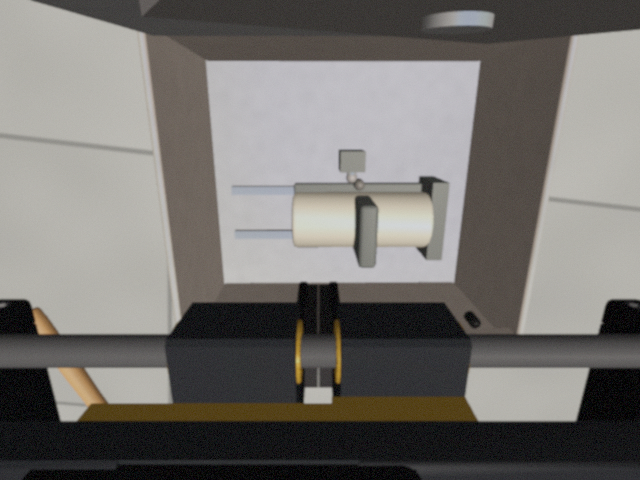

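The carriage end meets the end plate at about (421,190), and the cartridge ball (360,184) lies past the catch ball (350,178). I'll move clear and check from the other cameras.

jog_arm(steps=[{"delta_pos": [0,-5,20],"turn": 0,"fingers": 0},{"delta_pos": [0,-20,50],"turn": 0,"fingers": 0},{"delta_pos": [-5,-50,75],"turn": 0,"fingers": 0},{"delta_pos": [-15,-80,95],"turn": 0,"fingers": 0},{"delta_pos": [-25,-115,100],"turn": 0,"fingers": 0},{"delta_pos": [-35,-150,100],"turn": 0,"fingers": 0},{"delta_pos": [-45,-185,100],"turn": 0,"fingers": 0},{"delta_pos": [-55,-220,100],"turn": 0,"fingers": 0},{"delta_pos": [-65,-250,100],"turn": 0,"fingers": 0},{"delta_pos": [-70,-270,100],"turn": 0,"fingers": 0},{"delta_pos": [-70,-280,100],"turn": 0,"fingers": 0},{"delta_pos": [-70,-280,100],"turn": 0,"fingers": 0}])

```text
time_s: 15.68
position: [0.4493, -0.2806, 0.3106]
tcp_rot: [[0.994, -0.002, -0.111], [0.111, 0.002, 0.994], [-0.002, -1.0, 0.002]]
force: [0.4, -0.2, 0.7]
opening: 0.007
```

```bash
python3 - <<'E'
from h import *
s=read_state(); print(s["time_s"],s["position"],s["force"])
im=capture("top"); cv2.imwrite("pics/t9.png",cv2.resize(im[140:310,200:400,::-1],None,fx=3.5,fy=3.5))
print([(r["confidence"],r["position"]) for r in tip_of("cartridge_tab","top")][:2])
im=capture("scene"); cv2.imwrite("pics/s9.png",im[:,:,::-1])
E
```

```text
15.6833 [ 0.44931943 -0.28058736  0.31056335] [ 0.36795497 -0.19179208  0.74099341]
[(0.63, [0.56, 0.0043, 0.0858])]
```

View pics/t9.png

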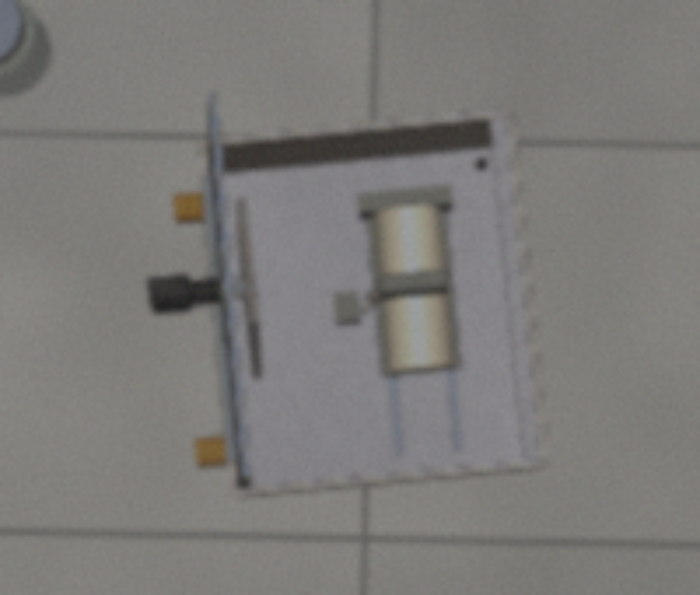

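View pics/s9.png

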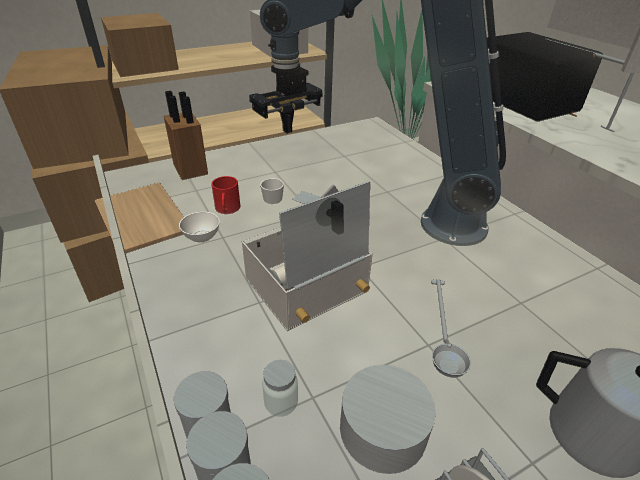

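The cartridge meets the end plate at crop (408,208), the hatch stands upright, the bystanders are unmoved, and the arm is clear.

```bash
python3 -c "
from rig import *
print(hand_in())"
```

```text
the job is handed in; nothing more can be done
None
```

The hatch is open and upright, the cartridge is pushed home, and the job is handed in at about 15.8 s of the 58 s allowed; no verdict was reported.

- **Hatch:** I gripped the knob and turned it about 68° counter-clockwise, where the hatch came free at the first try with a steady pull of about 9 N. I raised it about 0.25 rad, turned the knob on to square with the hinge, lifted the hatch upright and let go. The last scene and top pictures show it still standing there.
- **Cartridge:** I pushed the tab with shut fingers until it stopped hard at about 25 N. It moved about 28 mm, judged from the pictures. After I backed off, the wrist and top pictures show it against the end plate, with its ball past the catch ball. Travel can't be read directly, so "home" rests on those pictures and the hard stop.
- **Bystanders and arm:** In the last scene picture the bystanders look where they were; I compared this by eye only. The arm is clear of everything, with the force reading near zero.

During the final push the wrist also read about 21 N upward, which I did not fully explain; it disappeared when I backed off.

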